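# Run the syringe pump's pusher back to its stop for a new syringe

## Robot

A 7-joint arm with a two-finger parallel gripper is mounted at the origin on the work surface. World frame = base frame: x ahead of the robot, y to its left, z up, the work surface at z = 0. Lengths are in m, angles in rad, forces in N, time in s.
With the tool pointing down it reaches from about 0.4 to 0.9 m from the base axis. Payload 5.5 kg.
Tool frame: the origin (TCP) lies at the very end of the fingers, on their centre line; the grasp point (between the pads) lies 19 mm behind it; z points along the fingers, y is the line along which they close (so a half turn about z gives the same grasp; the last joint's range is limited). The gripper opens to 85 mm and grips with 20 to 120 N. Pads are 22 mm wide; open, the fingers measure 114 mm over their backs; the gripper's body (76 mm by 85 mm) begins 54 mm behind the grasp point. The pads swing forward as they close: fully open they stand 13 mm farther back than shut.
Start: joints at [1.387, 0.501, -0.427, 1.55, 0.221, 1.138, -0.21], TCP at [0.281, -0.586, 0.231] pointing down, gripper open.
Joint ranges: [-2.88, 2.88], [-0.31, 2.03], [-1.54, 1.56], [0.2, 2.42], [-1.41, 4.55], [0.19, 2.02], [-2.57, 2.57]. Speed limits (rad/s): [2.57, 2.57, 3.14, 3.14, 3.14, 3.14, 3.14].

## Interface

Orientations are given as a unit quaternion [w, x, y, z].
In Python, from bench import monitor, cams, ticket gives the robot as it stands. The module is installed in compiled form; this text tells all that it offers.
- The arm moves only by the tool arm_command, never from a script. Its argument "motion" is a list of rows, each a list of 7 numbers: the shift along the world's x, y, z in cm, then the turn, a rotation vector about the world's x, y, z in degrees, then the finger opening in cm, from 0 to 8.54. In form: [[x, y, z, wx, wy, wz, gripper], ...]. A call has 1 to 5 rows; each row is the pose to reach, as a shift and turn from the pose commanded when the call began; what a row does not reach only later rows make up. A row lasts 1/8 s, in which the tool goes at most 62.5 mm and 10.7 degrees, less where a joint would pass 70% of its speed; a pose out of reach is approached as far as the arm can. A call with a gripper value outside its range is refused whole. The fingers move at their own pace and stop on an object; "grip_force" is the grip in N (left out, the last holds). Time passes only in rows, so rows that repeat a pose let the fingers close. It gives the time, the measured TCP pose, the force, the opening and the grip force at its end, in the units of the state.
- monitor.observe(): the state, without advancing time (a new reading comes with each control period).
- cams.get_image(name): name is "scene" or "top" or "wrist"; returns a dict with "frame" (384x512x3 uint8, blue, green, red), "depth" (384x512 float32, m along the optical axis (not along the pixel's ray), 0 where there is no reading), "fov_y" (degrees; the focal length in pixels is half the picture's height over the tangent of half this angle, whatever the lens; pixels are square), "cx", "cy" (the principal point, pixels), "world_from_camera" (4x4, takes a point from camera to world coordinates). Camera axes: x right, y up, looking along -z (the intrinsics and any distortion apply to the point x, -y, -z); pixel columns grow to the right and rows downward; lengths in m; the calibration is good to about 2 mm. The wrist camera is an equidistant fisheye: a pixel r from the principal point sees the ray r / f radians off the axis. A picture is of the moment at which its call begins.
- ticket.sign_off(): hands the job in; it is judged then, once.
Trained networks look in the newest picture that a camera, given by its name, has taken for a name from the list of things; names that differ only in an ending like _2 or _b are one class to them, and where a whole thing is asked for, a point or a joint stands for the part that bears it (a point fixed in the world has none). Each returns a list of dicts, best first, with "p" (0 to 1); they miss things now and then, are a little off and sometimes report something else, mostly with a low value. They report only what shows in the picture. A call takes as long as a camera call.
- cams.spot_in(camera, target): "xy" ([column, row] in pixels, amid what is visible of it).
The state is a dict: "t": time; "q": joint angles; "qd": joint speeds; "joint_efforts": joint torques, N m; "position": TCP position; "eef_rot": TCP orientation; "wrist_force": force on the tool from outside, world axes, zero at the start; "moment": the same for the moment, N m; "gripper_width": finger opening in m; "gripper_force": force on a finger pad.
Only numpy, scipy, OpenCV 4.12 (cv2) and the standard library are available. Lean on these libraries where they do the work, as an engineer would, in place of code of your own. Each camera call takes 0.05 s, during which the arm holds its last target. There are 200 camera calls.

## Task

Make the syringe pump ready for a fresh syringe: with a fingertip press the round release button on top of the pusher block fully down and, keeping it down, slide the block along its rods away from the syringe cradle until it rests against the rubber end stops; then let go so that the button springs up and the block is locked there. Do not lift, tip or shove the pump; leave everything else on the bench where it lies.

Things in the scene. Friction and masses are not known exactly. Their poses are not given: they have to be found in the camera images.
- pump: Bench-top syringe pump, loose on rubber feet, 3.2 kg: white housing 150 (x) x 300 (y) x 75 mm high, origin at the centre of its underside on the bench, z up, display and keys on its -x face. A pusher block rides on two steel guide rods on the deck, between the syringe cradle at the pump's -y end and the end plate at its +y end; it runs away from the cradle along the pump's +y.
- cradle (a point): Middle of the aluminium V cradle for the syringe barrel, at the pump's -y end: y = -91 to -133 mm in the pump's frame, with a swing clamp up to 139 mm above the bench; next to it an upright plate at y = -55 to -65 mm, up to 131 mm high.
- stops (a point): Faces of the two rubber end stops (20 mm discs round the rods), midway between the rods, 98 mm above the bench, y = 131 mm in the pump's frame; behind them the end plate, y = 139 to 150 mm, up to 125 mm high.
- pusher (a joint): Travel of the aluminium pusher block (88 mm in the pump's x, 42 mm in y, top face 140 mm above the bench) along the pump's +y, in m: 0 nearest the cradle, 0.115 against the rubber stops. Locked to the lead screw (thread pitch 6 mm, 0.5 mm play) unless the release button is nearly fully down; then it slides with a light drag, about 1 N at 50 mm/s, and stays where it is left. When the button is let up the block locks into the nearest thread, one of which is right at the stops.
- release (a joint): Travel of the release button, in m: 0 up (locked), 0.005 fully down. Spring return: starts to move at about 3.6 N, fully down at about 6.6 N.
- button_top (a point): Centre of the flat top of the release button, a round black cap 24 mm in diameter in the middle of the pusher block's top face; it stands 9 mm above that face when up, 4 mm when fully down (149 and 144 mm above the bench), and is higher than everything else on the pump. The point moves with block and button.
- syringe: Bystander: 60 ml syringe lying on the bench in front of the pump, 173 mm long along its y, 29 mm thick; origin at bench level below it.
- vial_a: Bystander: small clear glass vial, 27 mm diameter, 55 mm tall, behind the pump; origin at the centre of its underside.
- vial_b: Bystander: amber glass vial, 36 mm diameter, 70 mm tall, behind the pump; origin at the centre of its underside.
- tape: Bystander: roll of tape lying flat, 60 mm diameter, 25 mm high, in front of the pump; origin at the centre of its underside.
- glove_box: Bystander: glove carton 220 x 110 x 70 mm, to the left of the pump; origin at the centre of its underside.
- clipper: Bystander: black hair clipper lying on the bench, 170 mm long along its x, 46 mm wide, 36 mm high, to the right of the pump; origin at bench level below it.
- marker: Bystander: marker pen, 135 mm long along its y, 12 mm thick, lying on the near right of the bench; origin at bench level below it.

How it is judged:
By the outcome, as a careful person would: the job done as asked, in the order asked, and still so for the second after the job is handed in, with the robot touching nothing.
It also fails if it takes over 32 s, if anything falls off the work surface, if the arm or the gripper's body presses on something with over 40 N, if the wrist force passes 120 N, or if a joint passes its speed limit or range.

## Working session

There is one attempt and no reset: what is moved stays moved. The work goes in short steps, Python scripts to look and compute and a tool call to move; the robot and the scene stay as the last step left them, time stands still between calls to the robot, and variables do not carry over. Pictures are saved under pics/ and viewed, at most 10 in all, crops included, and the job is handed in when it is done.

Besides the shell and the picture viewer there is one more tool, called after ">>>" as name(argument=value, ...), one argument or row to a line, values as JSON. arm_command: Moves the arm, as the interface text tells. Its arguments: {"type":"object","properties":{"motion":{"type":"array"},"grip_force":{"type":"number"}},"required":["motion"]}

```bash
mkdir -p pics; cat > h.py <<'E'
import numpy as np, cv2
from bench import monitor, cams, ticket
def ray(im,u,v,fish=False):
    H=im["frame"].shape[0]; f=H/2/np.tan(np.radians(im["fov_y"]/2))
    return f
def px2w(im,u,v,d=None):
    f=ray(im,u,v); 
    if d is None:
        p=im["depth"][int(v)-1:int(v)+2,int(u)-1:int(u)+2]; p=p[p>0]; d=np.median(p)
    T=np.array(im["world_from_camera"])
    return (T@[ (u-im["cx"])/f*d, -(v-im["cy"])/f*d, -d,1])[:3]
def cloud(im):
    f=ray(im,0,0); d=im["depth"]; v,u=np.mgrid[:d.shape[0],:d.shape[1]]
    P=np.stack([(u-im["cx"])/f*d,-(v-im["cy"])/f*d,-d,np.ones_like(d)],-1)
    return (P@np.array(im["world_from_camera"]).T)[...,:3]
E
python3 - <<'E'
from h import *
s=monitor.observe(); print({k:np.round(s[k],3) for k in("t","position","eef_rot","wrist_force","gripper_width")})
a=[]
for c in("top","scene"):
    im=cams.get_image(c); a.append(im["frame"])
    print(c,im["fov_y"],np.round(im["world_from_camera"],3).tolist())
    for n in("pump","button_top","pusher","cradle"):
        for r in cams.spot_in(c,n)[:2]:
            print(n,np.round(r["xy"]),round(r["p"],2),np.round(px2w(im,*r["xy"]),3))
    C=cloud(im); np.save(c,C)
cv2.imwrite("pics/top.png",cv2.resize(a[0],(800,600)));cv2.imwrite("pics/scene.png",cv2.resize(a[1],(800,600)))
E
```

```text
{'t': np.float64(0.0), 'position': array([ 0.28 , -0.586,  0.23 ]), 'eef_rot': array([-0.001,  0.975,  0.222, -0.   ]), 'wrist_force': array([-0.136, -0.636,  0.126]), 'gripper_width': np.float64(0.086)}
top 45.46556983998556 [[-0.026, 0.988, -0.151, 0.35], [-1.0, -0.025, 0.005, 0.005], [0.001, 0.151, 0.988, 1.502], [0.0, 0.0, 0.0, 1.0]]
pump [285. 186.] 0.91 [ 0.571 -0.085  0.139]
pump [277. 227.] 0.69 [ 0.456 -0.061  0.027]
pusher [282. 184.] 0.84 [ 0.578 -0.074  0.147]
cradle [288. 186.] 0.72 [ 0.579 -0.097  0.1  ]
cradle [265. 155.] 0.29 [ 0.686 -0.029  0.068]
scene 45.9841248662829 [[0.704, -0.394, 0.591, 1.336], [0.71, 0.372, -0.598, -0.761], [0.016, 0.84, 0.542, 0.812], [0.0, 0.0, 0.0, 1.0]]
pump [236. 229.] 0.89 [ 0.608 -0.12   0.078]
pusher [247. 207.] 0.72 [ 0.615 -0.086  0.137]
cradle [235. 229.] 0.89 [ 0.608 -0.124  0.078]
```

View pics/top.png

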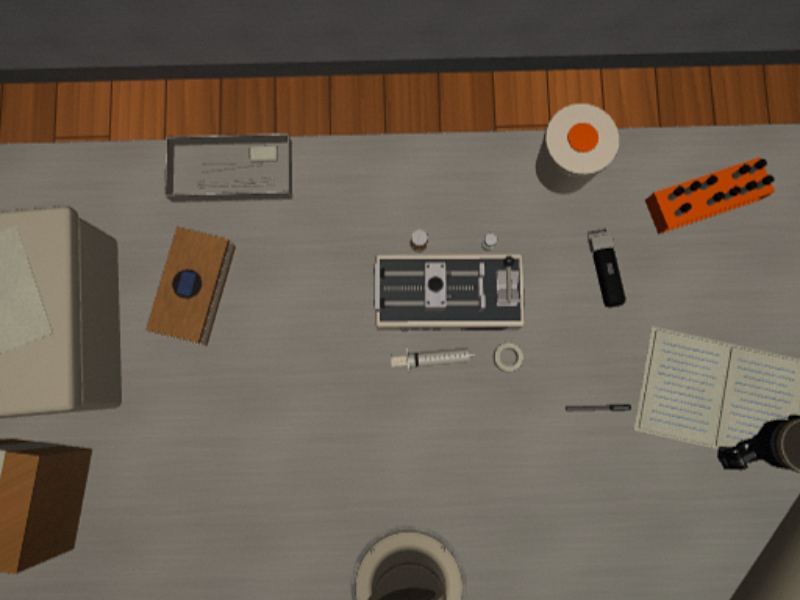

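View pics/scene.png

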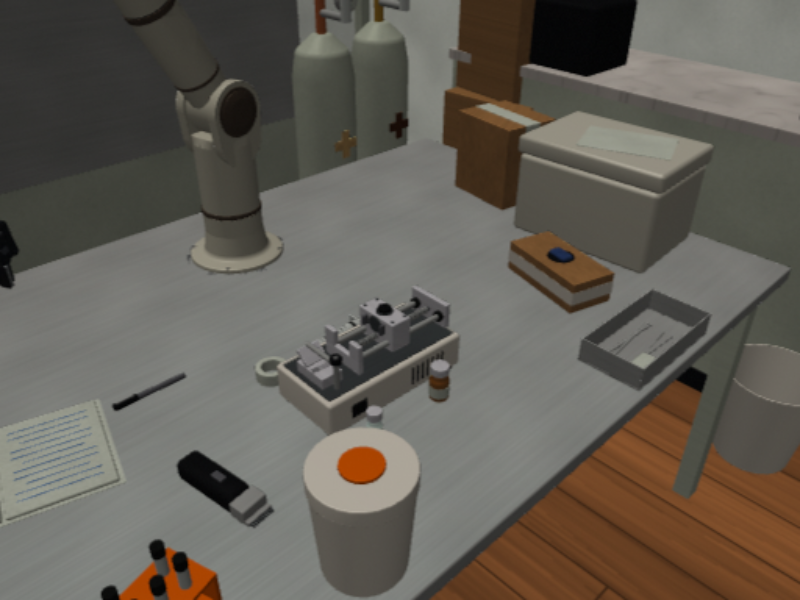

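The top view shows the pump at (377–523, 255–328), with its cradle on the right (world −y) and the button at (435, 284). The block still has to travel left, towards world +y. Next I'll measure the pump's yaw and the button.

```bash
python3 - <<'E'
from h import *
C=np.load("top.npy"); im=cams.get_image("top"); np.set_printoptions(precision=4,suppress=True)
X,Y,Z=C[...,0],C[...,1],C[...,2]
reg=(X>.4)&(X<.75)&(Y>-.35)&(Y<.2)
m=reg&(Z>.06)&(Z<.16)
m=cv2.morphologyEx(m.astype(np.uint8),cv2.MORPH_OPEN,np.ones((3,3)))
n,l,st,_=cv2.connectedComponentsWithStats(m); k=1+np.argmax(st[1:,4]); mm=l==k
b=mm&(Z<.085)
r=cv2.minAreaRect(C[b][:,:2].astype(np.float32)); print("housing",r)
g=im["frame"].mean(2)
blk=reg&(Z>.133)&(Z<.155)
n,l,st,_=cv2.connectedComponentsWithStats(blk.astype(np.uint8))
for i in range(1,n):
    if st[i,4]>20:
        p=C[l==i]; print("high",st[i],p.min(0),p.max(0),cv2.minAreaRect(p[:,:2].astype(np.float32)))
u0,v0=278.6,181.8
w=np.zeros(g.shape,bool); w[172:192,269:289]=1
d=w&(g<60); v,u=np.nonzero(d); print("dark",d.sum(),u.mean(),v.mean())
f=ray(im,0,0)
T=np.array(im["world_from_camera"])
dirw=T[:3,:3]@[(u.mean()-im["cx"])/f,-(v.mean()-im["cy"])/f,-1]
print("button@.149",T[:3,3]+dirw*(.149-T[2,3])/dirw[2], px2w(im,u.mean(),v.mean()))
E
python3 - <<'E'
import sys; sys.path.insert(0,'.')
from h import *
import os; os.chdir('.')
im=cams.get_image("top"); cv2.imwrite("pics/crop.png",cv2.resize(im["frame"][155:215,235:340],None,fx=7,fy=7,interpolation=2))
E
```

```text
housing ((0.5822941064834595, -0.09755545854568481), (0.30035510659217834, 0.15190987288951874), 88.63386535644531)
high [323 164   6   8  35] [ 0.6159 -0.218   0.1339] [ 0.6375 -0.2013  0.1474] ((0.6264159679412842, -0.2092965543270111), (0.019358355551958084, 0.017491554841399193), 50.332183837890625)
high [272 168  17  29 415] [ 0.5416 -0.0956  0.1331] [ 0.6287 -0.0449  0.1549] ((0.5845636129379272, -0.07053682953119278), (0.04874425381422043, 0.08723681420087814), 88.09910583496094)
dark 144 278.0416666666667 181.68055555555554
button@.149 [ 0.584  -0.0641  0.149 ] [ 0.5844 -0.0643  0.1465]
```

View pics/crop.png

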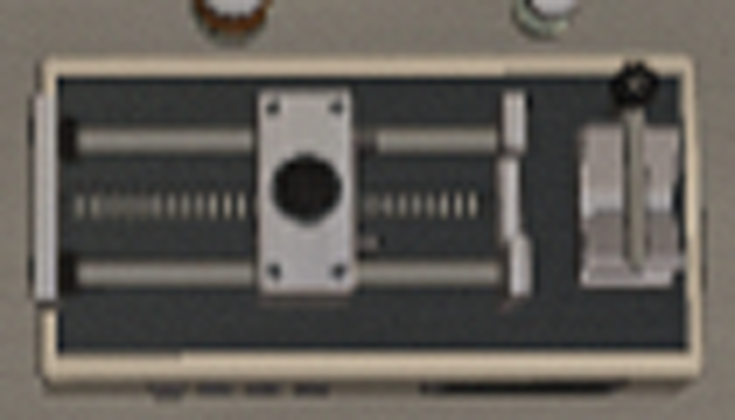

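>>> arm_command(
  motion=[
    [2.6,4.5,0,0,0,0,0],
    [5.2,9,0,0,0,0,0],
    [7.8,13.5,0,0,0,0,0],
    [10.4,18,0,0,0,0,0],
    [13,22.5,0,0,0,0,0],
  ],
  grip_force=20,
)

```text
t: 1.23
position: [0.4117, -0.3598, 0.2316]
eef_rot: [0.0, 0.975, 0.222, 0.0]
wrist_force: [0.8, 1.0, 0.5]
gripper_width: -0.0001
gripper_force: 0.0
```

>>> arm_command(
  motion=[
    [3,5,0,0,0,0,0],
    [6,10,0,0,0,0,0],
    [9,15,0,0,0,0,0],
    [11,20,0,0,0,0,0],
    [13,23,0,0,0,0,0],
  ],
)

```text
t: 1.85
position: [0.5417, -0.1278, 0.2318]
eef_rot: [-0.0, 0.975, 0.223, 0.0]
wrist_force: [-0.1, 0.1, -0.1]
gripper_width: -0.0003
gripper_force: 0.0
```

Remaining shift to above the button: +4.2, +6.2, down to 0.165.

>>> arm_command(
  motion=[
    [2,3,-1,0,0,0,0],
    [4.2,6.2,-3,0,0,0,0],
    [4.2,6.2,-6,0,0,0,0],
    [4.2,6.2,-6.5,0,0,0,0],
    [4.2,6.2,-6.5,0,0,0,0],
  ],
)

```text
t: 2.48
position: [0.5828, -0.0698, 0.1665]
eef_rot: [0.0, 0.975, 0.221, -0.0]
wrist_force: [0.4, 0.1, 0.3]
gripper_width: 0.0003
gripper_force: 0.0
```

```bash
python3 - <<'E'
from h import *
s=monitor.observe(); print(s["position"],s["wrist_force"])
w=cams.get_image("wrist"); t=cams.get_image("scene"); 
f=ray(w,0,0); T=np.array(w["world_from_camera"])
def proj(p):
    c=np.linalg.inv(T)@[*p,1]; x,y,z=c[0],-c[1],-c[2]; r=np.hypot(x,y); th=np.arctan2(r,z); return w["cx"]+f*th*x/r, w["cy"]+f*th*y/r
print("tcp px",proj(s["position"]),"btn exp",proj([.584,-.065,.149]))
for n in("button_top","pusher"): print(n,[(np.round(r["xy"]),round(r["p"],2)) for r in cams.spot_in("wrist",n)[:2]])
a=cv2.resize(w["frame"],(640,480)); b=cv2.resize(t["frame"][130:290,170:310],(420,480),interpolation=2)
cv2.imwrite("pics/w1.png",cv2.resize(np.hstack([a,b]),(800,362)))
E
```

```text
[ 0.58277336 -0.0698247   0.16652462] [0.36976573 0.11283246 0.34941395]
tcp px (np.float64(256.55398615329034), np.float64(241.42379084062264)) btn exp (np.float64(249.9552855911528), np.float64(222.51063471539715))
button_top [(array([252., 217.]), 0.8)]
pusher [(array([263., 194.]), 0.83)]
```

View pics/w1.png

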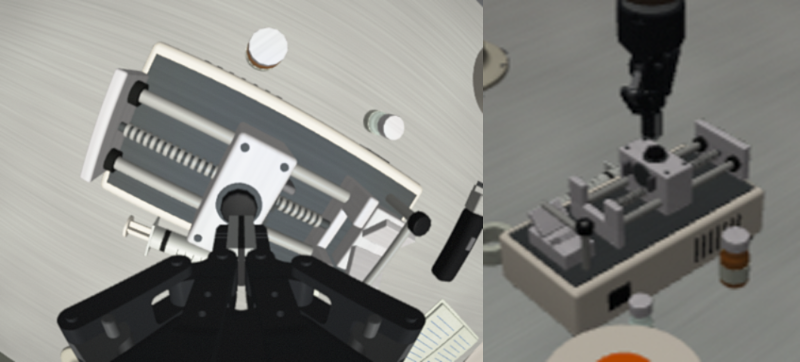

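The wrist view shows the fingertip at about (242, 228) and the button at (240, 205). It matches the estimate, with the tip about 5 mm short in +y. I'll correct that and start the descent.

>>> arm_command(
  motion=[
    [0.1,0.5,-0.6,0,0,0,0],
    [0.1,0.5,-1.4,0,0,0,0],
    [0.1,0.5,-1.7,0,0,0,0],
    [0.1,0.5,-1.9,0,0,0,0],
    [0.1,0.5,-1.9,0,0,0,0],
  ],
)

```text
t: 3.3
position: [0.5834, -0.0642, 0.1473]
eef_rot: [-0.0, 0.975, 0.222, -0.001]
wrist_force: [-2.4, 1.1, 4.4]
gripper_width: -0.0
gripper_force: 2.2
```

>>> arm_command(
  motion=[
    [0,0,-0.2,0,0,0,0],
    [0,0,-0.35,0,0,0,0],
    [0,0,-0.35,0,0,0,0],
  ],
)

```text
t: 3.68
position: [0.5838, -0.0642, 0.1442]
eef_rot: [0.0, 0.975, 0.222, -0.0]
wrist_force: [-3.5, -0.5, 6.1]
gripper_width: -0.0002
gripper_force: 3.1
```

>>> arm_command(
  motion=[
    [0,0,-0.05,0,0,0,0],
    [0,0,-0.1,0,0,0,0],
    [0,0,-0.1,0,0,0,0],
  ],
)

```text
t: 4.05
position: [0.5838, -0.0642, 0.144]
eef_rot: [0.0, 0.975, 0.222, -0.0]
wrist_force: [-6.7, -0.4, 12.0]
gripper_width: 0.0001
gripper_force: 6.1
```

>>> arm_command(
  motion=[
    [-0.05,0.2,0,0,0,0,0],
    [-0.05,0.5,0,0,0,0,0],
    [-0.05,1.0,0,0,0,0,0],
    [-0.05,1.5,0,0,0,0,0],
    [-0.05,2.0,0,0,0,0,0],
  ],
)

```text
t: 4.68
position: [0.5842, -0.0444, 0.1441]
eef_rot: [0.001, 0.975, 0.221, 0.001]
wrist_force: [-3.2, -0.1, 10.2]
gripper_width: 0.0002
gripper_force: 4.8
```

```bash
cat > look.py <<'E'
from h import *
import sys
s=monitor.observe(); print(s["position"],s["wrist_force"])
im=cams.get_image("top"); C=cloud(im)
b=(C[...,2]>.133)&(C[...,2]<.142)&(C[...,0]>.53)&(C[...,0]<.64)&(C[...,1]>-.12)&(C[...,1]<.06)
p=C[b]; print("block",b.sum(),np.percentile(p,[2,98],axis=0)[:,:2])
w=cams.get_image("wrist")
cv2.imwrite(sys.argv[1],np.hstack([cv2.resize(im["frame"][155:215,235:340],(400,229),interpolation=2),cv2.resize(w["frame"],(305,229))]))
E
python3 look.py pics/l1.png
```

```text
[ 0.58423997 -0.04444039  0.14407187] [-3.15310117 -0.11386073 10.21032988]
block 26 [[ 0.54258608 -0.03758754]
 [ 0.61335438  0.04982621]]
```

View pics/l1.png

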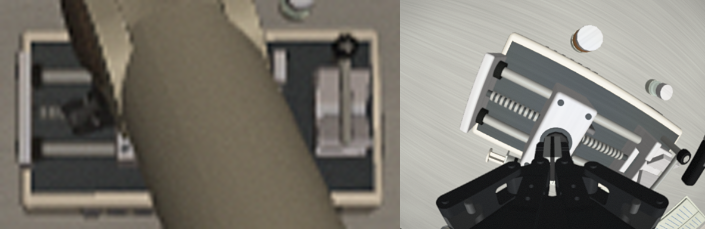

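The block is riding along with the tip: the button is still under the fingers and the pump hasn't moved. About 5.7 cm remain.

>>> arm_command(
  motion=[
    [0,0.6,0,0,0,0,0],
    [0,1.3,0,0,0,0,0],
    [0,2.0,0,0,0,0,0],
    [0,2.7,0,0,0,0,0],
    [0,3.3,0,0,0,0,0],
  ],
)

```text
t: 5.4
position: [0.585, -0.0112, 0.1441]
eef_rot: [0.001, 0.975, 0.221, 0.002]
wrist_force: [-2.1, -0.9, 7.8]
gripper_width: 0.0003
gripper_force: 3.7
```

>>> arm_command(
  motion=[
    [0.05,0.5,0,0,0,0,0],
    [0.05,1.0,0,0,0,0,0],
    [0.05,1.5,0,0,0,0,0],
    [0.05,1.8,0,0,0,0,0],
    [0.05,2.0,0,0,0,0,0],
  ],
)

```text
t: 6.02
position: [0.5855, 0.0091, 0.1441]
eef_rot: [0.0, 0.975, 0.222, 0.002]
wrist_force: [-1.6, 0.2, 7.2]
gripper_width: 0.0
gripper_force: 3.8
```

Down-force has sagged to 7.2 N, so I'll press a little deeper and creep on to the stops.

>>> arm_command(
  motion=[
    [0,0,-0.06,0,0,0,0],
    [0,0.1,-0.06,0,0,0,0],
    [0,0.2,-0.06,0,0,0,0],
    [0,0.3,-0.06,0,0,0,0],
    [0,0.4,-0.06,0,0,0,0],
  ],
)

```text
t: 6.65
position: [0.5856, 0.0132, 0.144]
eef_rot: [0.0, 0.975, 0.222, 0.002]
wrist_force: [-3.5, 0.2, 11.3]
gripper_width: -0.0002
gripper_force: 5.6
```

```bash
python3 look.py pics/l2.png; python3 - <<'E'
from h import *
w=cams.get_image("wrist"); cv2.imwrite("pics/w3.png",cv2.resize(w["frame"][60:300,90:380],(725,600),interpolation=2))
E
```

```text
[0.58562468 0.01317378 0.14404483] [-3.51583436  0.22579243 11.29494684]
block 3 [[0.54475833 0.03292907]
 [0.54866637 0.04458112]]
```

View pics/w3.png

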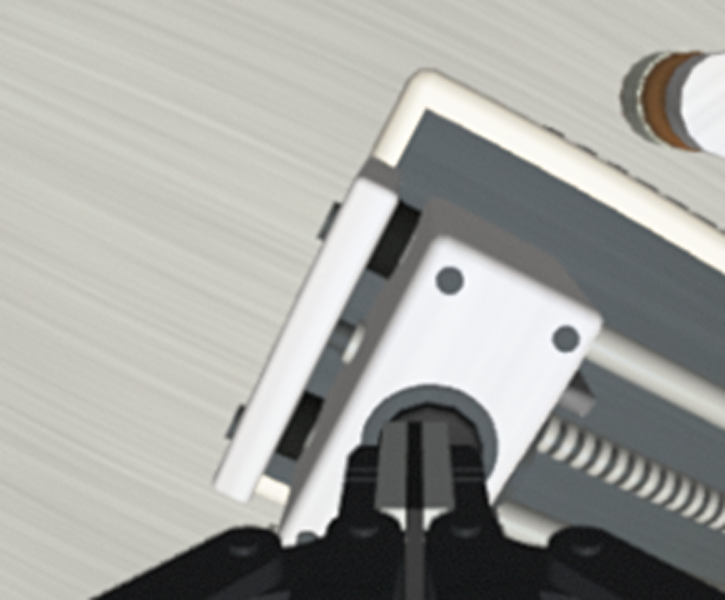

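The block's leading edge is almost on the black stops at (390, 245) and (305, 425), but Fy hasn't reacted yet. I'll creep on until contact.

>>> arm_command(
  motion=[
    [0,0.1,0,0,0,0,0],
    [0,0.2,0,0,0,0,0],
    [0,0.3,0,0,0,0,0],
    [0,0.3,0,0,0,0,0],
  ],
)

```text
t: 7.3
position: [0.5857, 0.0143, 0.144]
eef_rot: [0.001, 0.975, 0.221, 0.002]
wrist_force: [-3.0, -3.5, 12.0]
gripper_width: 0.0001
gripper_force: 6.0
```

The block is on the stops: the tip stopped and Fy is −3.5 N. Now I'll release straight up.

>>> arm_command(
  motion=[
    [0,-0.05,0.15,0,0,0,0],
    [0,-0.1,0.4,0,0,0,0],
    [0,-0.1,0.8,0,0,0,0],
    [0,-0.1,3,0,0,0,0],
    [0,-0.1,7,0,0,0,0],
  ],
)

```text
t: 7.92
position: [0.5823, 0.0149, 0.2109]
eef_rot: [-0.001, 0.975, 0.222, -0.002]
wrist_force: [0.4, 0.1, -0.1]
gripper_width: -0.0001
gripper_force: 0.0
```

>>> arm_command(
  motion=[
    [-2,-4,3,0,0,0,0],
    [-4,-9,3,0,0,0,0],
    [-6,-14,3,0,0,0,0],
    [-8,-19,3,0,0,0,0],
    [-10,-24,3,0,0,0,0],
  ],
)

```text
t: 8.55
position: [0.483, -0.2264, 0.242]
eef_rot: [-0.0, 0.975, 0.222, 0.0]
wrist_force: [0.9, -0.3, -0.2]
gripper_width: 0.0001
gripper_force: 0.0
```

>>> arm_command(
  motion=[
    [-2,-5,0,0,0,0,0],
    [-4,-10,0,0,0,0,0],
    [-6,-13,0,0,0,0,0],
    [-6,-13,0,0,0,0,0],
  ],
)

```text
t: 9.05
position: [0.4211, -0.3584, 0.2413]
eef_rot: [-0.0, 0.976, 0.218, -0.001]
wrist_force: [-0.4, 1.0, -0.5]
gripper_width: 0.0002
gripper_force: 0.0
```

```bash
python3 - <<'E'
from h import *
np.set_printoptions(precision=4,suppress=True)
im=cams.get_image("top"); C=cloud(im); X,Y,Z=C[...,0],C[...,1],C[...,2]
reg=(X>.45)&(X<.72)&(Y>-.3)&(Y<.12)
m=(reg&(Z>.06)&(Z<.16)).astype(np.uint8); m=cv2.morphologyEx(m,cv2.MORPH_OPEN,np.ones((3,3)))
n,l,st,_=cv2.connectedComponentsWithStats(m); b=(l==1+np.argmax(st[1:,4]))&(Z<.085)
print("housing",cv2.minAreaRect(C[b][:,:2].astype(np.float32)))
p=C[reg&(Z>.133)&(Z<.155)&(Y>-.15)]; print("block",cv2.minAreaRect(p[:,:2].astype(np.float32)),"top z",np.sort(p[:,2])[-40:].mean())
s=cams.get_image("scene")
cv2.imwrite("pics/end.png",np.hstack([cv2.resize(im["frame"][150:220,235:340],(450,300),interpolation=2),cv2.resize(s["frame"][160:280,180:310],(325,300),interpolation=2)]))
E
```

```text
housing ((0.582302451133728, -0.09759365022182465), (0.30041417479515076, 0.15142545104026794), 88.50149536132812)
block ((0.586237907409668, 0.016843976452946663), (0.06644193083047867, 0.08881688863039017), 88.21456146240234) top z 0.15030511347965397
```

View pics/end.png

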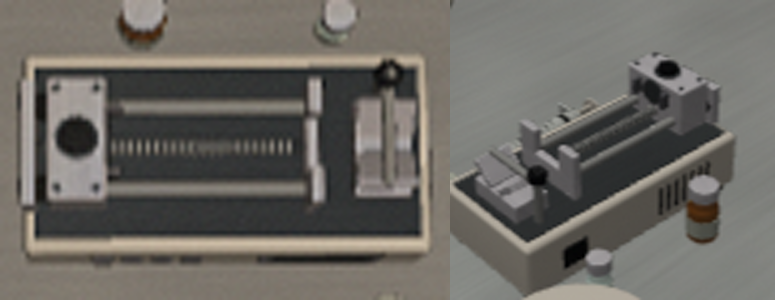

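The block sits against the stops at the left, with the button up (top at 0.150 m). The pump and vials haven't moved, and the robot is clear of everything.

```bash
python3 -c "
from bench import ticket; print(ticket.sign_off())"
```

```text
the job is handed in; nothing more can be done
None
```

The pusher block is against the rubber end stops with the release button back up, so it should be locked there; the pump hasn't moved, the arm is clear, and the job was handed in after about 9 s of robot time.

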